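# Close a double-lidded ice canister over its cold disc, then take off the outer lid alone

## Robot

A 6-joint arm with a two-finger parallel gripper is mounted at the origin on the work surface. World frame = base frame: x ahead of the robot, y to its left, z up, the work surface at z = 0. Lengths are in m, angles in degrees, forces in N, time in s.
With the tool pointing down it reaches from about 0.2 to 0.875 m from the base axis. Payload 3.4 kg.
Tool frame: the origin (TCP) lies midway between the tips of the shut fingers; the grasp point (between the pads) lies 19 mm behind it; z points along the fingers, y is the line along which they close (so a half turn about z gives the same grasp; the last joint's range is limited). The gripper opens to 94 mm and grips with 3 to 60 N. Pads are 16 mm wide; open, the fingers measure 119 mm over their backs; the gripper's body (75 mm by 177 mm) begins 78 mm behind the grasp point.
Start: joints at [57.124, 15.808, 86.224, -0, 77.962, -6.933], TCP at [0.252, 0.517, 0.205] pointing down, gripper open.
Joint ranges: [-165.64, 165.64], [-43.16, 119.46], [12.63, 154.43], [-67.54, 247.53], [6.08, 155.33], [-154.97, 154.97]. Speed limits (degrees/s): [147.25, 147.25, 180, 180, 180, 180].

## Interface

Orientations are given as a 3x3 rotation matrix whose columns are the frame's x, y, z axes.
In Python, from plant import readout, capture, bot gives the robot as it stands.
- The arm moves only by the tool move_arm, never from a script. Its arguments are lists of equal length, an entry for each row: "delta_pos": the shift along the tool's x, y, z normalised to -1 to 1, where 1 is 0.025 m, a list of three; "dr": the turn, a rotation vector about the tool's x, y, z normalised to -1 to 1, where 1 is 5 degrees, a list of three. A call has 1 to 12 rows; each row shifts and turns the commanded pose from where the row before left it, along the tool's axes as they then stand; what a row does not reach is not made up. A row lasts 1/8 s, in which the tool goes at most 62.5 mm and 10.7 degrees, less where a joint would pass 70% of its speed; a pose out of reach is approached as far as the arm can. A call with a number of a shift or a turn outside -1 to 1 is refused whole. A call with a gripper value outside its range is refused whole. "jaw" is the closure in counts, from 0 (fully open) to 255 (shut), set as the call begins (left out, the last holds). The fingers move at their own pace and stop on an object; "newtons" is the grip in N (left out, the last holds). Time passes only in rows, so rows that do not move let the fingers close. It gives the time, the measured TCP pose, the force, the opening and the grip force at its end, in the units of the state.
- readout.observe(): the state, without advancing time (a new reading comes with each control period).
- capture(name): name is "side" or "top" or "wrist"; returns a dict with "img" (400x640x3 uint8, red, green, blue), "depth" (400x640 float32, m along the optical axis (not along the pixel's ray), 0 where there is no reading), "camera_matrix" (3x3 intrinsics, pixels), "rvec" (rotation vector, rad) and "tvec" (3), from world to camera coordinates, as OpenCV has them. Camera axes: x right, y down, z forward; pixel columns grow to the right and rows downward; lengths in m; the calibration is good to about 2 mm. A picture is of the moment at which its call begins.
- bot.finish_job(): hands the job in; it is judged then, once.
The state is a dict: "time": time; "joint_pos": joint angles; "dq": joint speeds; "joint_torque": joint torques, N m; "tcp_pos": TCP position; "orientation": TCP orientation; "ft_force": force on the tool from outside, world axes, zero at the start; "moment": the same for the moment, N m; "width": finger opening in m; "finger_force": force on a finger pad.
Only numpy, scipy, OpenCV 4.12 (cv2) and the standard library are available. Lean on these libraries where they do the work, as an engineer would, in place of code of your own. Each camera call takes 0.05 s, during which the arm holds its last target. There are 200 camera calls.

## Task

Put the blue cold disc, knob up, into its round seat down inside the open steel canister, then lower the nested pair of lids together onto the canister so that both sit fully home, and let go of them. Then take the steel outer lid by its mint collar and lift it off on its own, straight up until its lower edge is clear above the top of the inner lid's black stem, leaving the inner lid seated and undisturbed, and finish still holding the outer lid there, level, for rinsing. Lower the disc and lids into place rather than dropping them, and leave the canister, the cups, the paddle and the scoop where they stand.

Things in the scene. Friction and masses are not known exactly. Their poses are not given: they have to be found in the camera images.
- canister_mouth (a point): Centre of the upright steel canister's open mouth, level with its top rim; z up. Canister 116 mm wide, 100 mm tall, mouth 108 mm inside, loose, about 1.4 kg, on the mint tier's 5 mm floor (rim about 105 mm above the bench). Inside, a white ledge ring (top 46 mm below the rim) surrounds the round seat, 98 mm wide, its flat floor 56 mm below the rim.
- disc_mid (a point): Blue cold disc, point on its axis 18 mm above its underside; z up. 92 mm wide, 10 mm thick, with a white upright round knob on its centre, 16 mm wide, from 10 to 36 mm above the underside. Loose, about 150 g, on the bench. In its seat this point lies 38 mm below the rim.
- inner_lid_mid (a point): White inner lid, on its axis 42.5 mm above its underside; z up. Plug 102 mm wide 0 to 14 mm up, flange 116 mm wide 14 to 19 mm, black round stem 20 mm wide up to 85 mm, 30 mm above the outer lid's collar. Loose, 140 g, on the bench; lifted by the stem it carries the outer lid, resting on its flange. Seated, the flange lies on the rim and this point is 28.5 mm above it.
- outer_lid_mid (a point): Steel outer lid, on its axis 25 mm above its lower edge; z up. Skirt 136 mm wide, 128 inside, 0 to 14 mm up; plate 14 to 18 mm with a 26 mm hole; on it a mint round collar 50 mm wide, 30 inside, 18 to 50 mm up. Loose, 180 g, not fastened. Nested, this point is 12.5 mm below inner_lid_mid; after rising 80 mm its lower edge is level with the stem's top.
- tier: Mint green plastic trolley tier, a fixed open tray 260 x 340 mm (its x and y), rim 28 mm high, floor 5 mm thick; origin at the centre of its underside on the bench. The canister and the cups stand in it.
- cups: Stack of yellow acrylic cups, 75 mm wide at the top, 100 mm tall, loose, standing in the tier; origin at the centre of its underside. Bystander.
- paddle: Pale wooden stirring paddle lying on the bench, 285 mm long along its y, 45 mm wide at the blade, 10 mm thick; origin on its underside near the middle. Bystander.
- scoop: Grey clamshell ice scoop, closed, lying on the bench, 208 mm long along its x, 70 mm wide, 43 mm tall; origin on its underside near its pivot. Bystander.
Not all that is in view belongs to the job. There is more than one size of the part that bears disc_mid; the job needs the middle-sized.

How it is judged:
By the outcome, as a careful person would: the job done as asked, in the order asked, and still so for the second after the job is handed in, while the arm keeps its last pose, push and grip.
It also fails if it takes over 67 s, if anything falls off the work surface, if the arm or the gripper's body presses on something with over 40 N, if the wrist force passes 120 N, or if a joint passes its speed limit or range.

## Working session

There is one attempt and no reset: what is moved stays moved. The work goes in short steps, Python scripts to look and compute and a tool call to move; the robot and the scene stay as the last step left them, time stands still between calls to the robot, and variables do not carry over. Pictures are saved under pics/ and viewed, at most 10 in all, crops included, and the job is handed in when it is done.

Besides the shell and the picture viewer there is one more tool, called as name(argument=value, ...) on one line, values as JSON. move_arm: Moves the arm, as the interface text tells. Scaled input: -1 to 1 covers 0.025 m each way for a shift and 5 degrees each way for a turn. Its arguments: {"type":"object","properties":{"delta_pos":{"type":"array","items":{"type":"array","items":{"type":"number"}}},"dr":{"type":"array","items":{"type":"array","items":{"type":"number"}}},"jaw":{"type":"number"},"newtons":{"type":"number"}},"required":["delta_pos","dr"]}

```bash
mkdir -p pics; ls; cat > h.py <<'E'
import numpy as np, cv2
from plant import readout, capture, bot
def cam(n):
    c=capture(n); R=cv2.Rodrigues(np.array(c["rvec"],float))[0]; t=np.array(c["tvec"],float).ravel()
    c["R"],c["t"],c["C"]=R,t,-R.T@t; return c
def pts(c):
    K=np.array(c["camera_matrix"]); d=c["depth"]; v,u=np.indices(d.shape)
    p=np.stack([(u-K[0,2])/K[0,0]*d,(v-K[1,2])/K[1,1]*d,d],-1)
    return (p-c["t"])@c["R"]
def ray(c,u,v,z):
    K=np.array(c["camera_matrix"]); r=c["R"].T@np.linalg.inv(K)@np.array([u,v,1.]); C=c["C"]
    return C+r*(z-C[2])/r[2]
def save(n,im): cv2.imwrite("pics/"+n+".png",cv2.cvtColor(im,cv2.COLOR_RGB2BGR))
E
python3 - <<'E'
from h import *
s=readout.observe(); print({k:np.round(v,3).tolist() for k,v in s.items()})
for n in("top","side"):
    c=cam(n); save(n+"0",c["img"]); np.savez(n+"0.npz",**c); print(n,c["C"],c["R"][2])
E
```

```text
pics
{'time': 0.0, 'joint_pos': [57.124, 15.847, 86.294, 0.0, 77.961, -6.933], 'dq': [-0.024, -0.098, 0.021, -0.095, 0.046, -0.001], 'joint_torque': [-0.001, -40.458, -23.723, 0.07, 0.034, -0.0], 'tcp_pos': [0.251, 0.517, 0.205], 'orientation': [[-0.899, 0.437, -0.001], [0.437, 0.899, -0.001], [0.0, -0.002, -1.0]], 'ft_force': [0.363, 0.552, 0.496], 'moment': [0.02, -0.006, -0.026], 'finger_force': 0.0, 'width': 0.094}
top [ 0.4887113  -0.02232277  1.54874311] [ 0.07991522  0.00315586 -0.99679667]
side [ 0.06776115 -0.71077934  0.75243315] [ 0.49651696  0.62660055 -0.60070181]
```

View pics/top0.png

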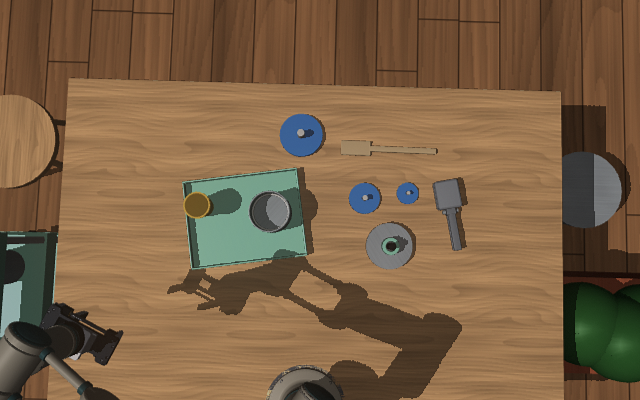

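View pics/side0.png

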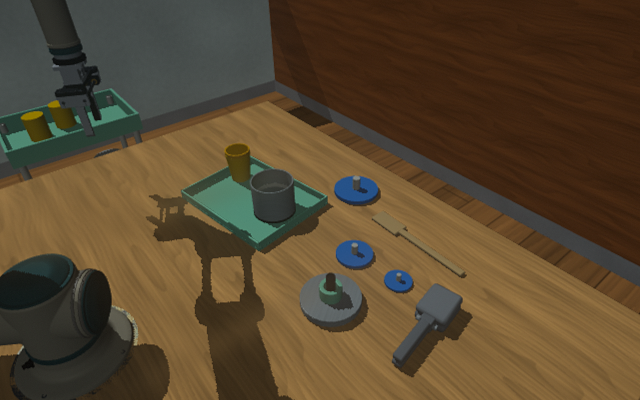

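The top view shows three blue discs: large at (302,134), middle at (365,198) and small at (407,193). The nested lids are at (390,245), the canister at (270,211) and the cups at (197,205). The middle disc at (365,198) should be the 92 mm one, so I'll measure all three and crop it.

```bash
python3 - <<'E'
from h import *
T=dict(np.load("top0.npz")); S=dict(np.load("side0.npz"))
def blobs(m):
    n,l,st,ce=cv2.connectedComponentsWithStats(m.astype(np.uint8)); return [(l==i) for i in range(1,n) if st[i,4]>60]
for nm,c in(("top",T),("side",S)):
    P=pts(c); hsv=cv2.cvtColor(c["img"],cv2.COLOR_RGB2HSV)
    m=(hsv[...,0]>100)&(hsv[...,0]<130)&(hsv[...,1]>120)&(P[...,2]<0.06)
    for b in blobs(m):
        cn=max(cv2.findContours(b.astype(np.uint8),0,1)[0],key=len)
        q=np.array([ray(c,*p,0.010)[:2] for p in cv2.convexHull(cn)[:,0]],np.float32)
        (x,y),r=cv2.minEnclosingCircle(q); z=np.median(P[b][:,2]); e=cv2.fitEllipse(q) if len(q)>5 else None
        print(nm,"blue",np.round([x,y,2*r,z],4),"ell",np.round(e[0]+e[1],4), cn.mean((0,1)))
# knob of the middle disc, stem, collar, canister rim by depth height near each
for nm,c in(("top",T),("side",S)):
    P=pts(c);print(nm)
    for lab,(x,y),r,z0,z1 in(("knob",(.60,-.13),.08,.030,.045),("stem",(.47,-.2),.12,.078,.1),("collar",(.47,-.2),.12,.045,.06),("plate",(.47,-.2),.12,.016,.03),("rim",(.57,.08),.1,.098,.11)):
        m=(np.hypot(P[...,0]-x,P[...,1]-y)<r)&(P[...,2]>z0)&(P[...,2]<z1)
        if m.sum()<3: print(lab,m.sum());continue
        q=P[m];mm=q.min(0);MM=q.max(0);v,u=np.nonzero(m)
        (cx,cy),rr=cv2.minEnclosingCircle(q[:,:2].astype(np.float32))
        print(lab,m.sum(),"circ",np.round([cx,cy,2*rr],4),"mean",np.round(q.mean(0),4),"medz",round(float(np.median(q[:,2])),4),"px",u.mean(),v.mean())
K=cv2.resize(T["img"][165:285,240:430],None,fx=4,fy=4,interpolation=2); save("crop0",K)
E
```

```text
top blue [0.7907 0.0351 0.1279 0.0145] ell [0.791  0.035  0.1264 0.1268] [300.86440678 134.61016949]
top blue [ 0.6066 -0.1581  0.0908  0.0106] ell [ 0.6066 -0.1581  0.0887  0.0902] [363.97619048 197.91666667]
top blue [ 0.6246 -0.286   0.0633  0.0072] ell [ 0.6248 -0.2858  0.0612  0.0624] [407.24137931 193.        ]
side blue [0.7846 0.0321 0.1368 0.0122] ell [0.7853 0.0321 0.1269 0.1385] [355.64  189.232]
side blue [ 0.6009 -0.1608  0.093   0.0083] ell [ 0.6016 -0.1607  0.0902  0.0913] [353.81318681 253.21978022]
side blue [ 0.618  -0.2905  0.0645  0.0054] ell [ 0.6181 -0.2906  0.0625  0.0644] [397.95714286 280.54285714]
top
knob 23 circ [ 0.6073 -0.1578  0.0151] mean [ 0.6069 -0.158   0.0367] medz 0.0373 px 364.7391304347826 197.08695652173913
stem 40 circ [ 0.468  -0.2325  0.0194] mean [ 0.4682 -0.2322  0.0855] medz 0.0856 px 391.8 245.925
collar 156 circ [ 0.468  -0.2331  0.0508] mean [ 0.4675 -0.2319  0.0545] medz 0.0549 px 390.12820512820514 245.98076923076923
plate 1406 circ [ 0.4944 -0.2139  0.201 ] mean [ 0.4685 -0.2315  0.0232] medz 0.0233 px 388.49288762446656 245.4537695590327
rim 173 circ [0.5563 0.1144 0.1161] mean [0.5569 0.1151 0.1049] medz 0.1052 px 268.28323699421964 210.38728323699422
side
knob 30 circ [ 0.605  -0.1585  0.0162] mean [ 0.6044 -0.1594  0.0337] medz 0.0338 px 354.56666666666666 244.83333333333334
stem 64 circ [ 0.4657 -0.2346  0.0201] mean [ 0.4653 -0.2349  0.0826] medz 0.0828 px 330.484375 276.328125
collar 272 circ [ 0.4657 -0.2342  0.0507] mean [ 0.4621 -0.2392  0.052 ] medz 0.0526 px 330.66911764705884 288.28308823529414
plate 1944 circ [ 0.4663 -0.2339  0.1386] mean [ 0.459  -0.2424  0.0212] medz 0.0212 px 330.5673868312757 299.87860082304525
rim 242 circ [0.553  0.1138 0.122 ] mean [0.5531 0.1109 0.1018] medz 0.1019 px 271.8429752066116 181.0702479338843
```

View pics/crop0.png

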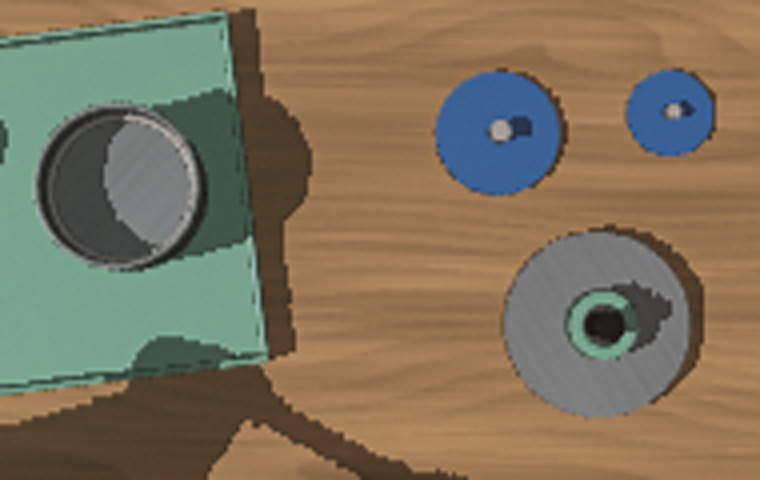

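The crop confirms it. The middle blue disc, crop (498,132) or image (365,198), measures about 91 mm against 128 and 63 mm for the others, and the task gives 92 mm. The averaged positions are disc (0.606,-0.158), lids (0.467,-0.233) and canister (0.555,0.114). I'll turn the tool to world axes first.

move_arm(delta_pos=[[0,0,0],[0,0,0],[0,0,0],[0,0,0],[0,0,0],[0,0,0],[0,0,0],[0,0,0],[0,0,0],[0,0,0],[0,0,0],[0,0,0]], dr=[[0,0,1],[0,0,1],[0,0,1],[0,0,1],[0,0,1],[0,0,1],[0,0,1],[0,0,1],[0,0,1],[0,0,1],[0,0,1],[0,0,1]], jaw=120)

```text
time: 1.6
tcp_pos: [0.2514, 0.5168, 0.205]
orientation: [[-0.068, 0.998, -0.001], [0.998, 0.068, -0.001], [-0.001, -0.001, -1.0]]
ft_force: [-0.7, -0.2, -0.1]
width: 0.05
finger_force: 0.0
```

move_arm(delta_pos=[[0,0,0],[-1,0.5,0],[-1,0.5,0],[-1,0.5,0],[-1,0.5,0],[-1,0.5,0],[-1,0.5,0],[-1,0.5,0],[-1,0.5,0],[-1,0.5,0],[-1,0.5,0],[-1,0.5,0]], dr=[[0,0,0.78],[0,0,0],[0,0,0],[0,0,0],[0,0,0],[0,0,0],[0,0,0],[0,0,0],[0,0,0],[0,0,0],[0,0,0],[0,0,0]])

```text
time: 3.1
tcp_pos: [0.3899, 0.2415, 0.2052]
orientation: [[-0.003, 1.0, -0.001], [1.0, 0.003, -0.0], [-0.0, -0.001, -1.0]]
ft_force: [-0.0, -0.6, -0.1]
width: 0.0496
finger_force: 0.0
```

move_arm(delta_pos=[[-1,0.5,0],[-1,0.5,0],[-1,0.5,0],[-1,0.5,0],[-1,0.5,0],[-1,0.5,0],[-1,0.5,0],[-1,0.5,0],[-1,0.5,0],[-1,0.5,0],[-1,0.5,0],[-1,0.5,0]], dr=[[0,0,0],[0,0,0],[0,0,0],[0,0,0],[0,0,0],[0,0,0],[0,0,0],[0,0,0],[0,0,0],[0,0,0],[0,0,0],[0,0,0]])

```text
time: 4.6
tcp_pos: [0.5407, -0.0579, 0.205]
orientation: [[-0.003, 1.0, -0.001], [1.0, 0.003, 0.0], [0.0, -0.001, -1.0]]
ft_force: [-0.8, 0.7, 0.5]
width: 0.0502
finger_force: 0.0
```

move_arm(delta_pos=[[-1,0.65,0],[-1,0.65,0],[-1,0.65,0],[-1,0.65,0],[0,0,1],[0,0,1],[0,0,1],[0,0,0]], dr=[[0,0,0],[0,0,0],[0,0,0],[0,0,0],[0,0,0],[0,0,0],[0,0,0],[0,0,0]])

```text
time: 5.6
tcp_pos: [0.6041, -0.1563, 0.128]
orientation: [[-0.003, 1.0, -0.005], [1.0, 0.003, 0.002], [0.002, -0.005, -1.0]]
ft_force: [0.8, -0.4, 0.4]
width: 0.0499
finger_force: 0.0
```

```bash
python3 - <<'E'
from h import *
s=readout.observe();print(s["tcp_pos"])
c=cam("wrist");save("w1",c["img"]);P=pts(c);print(c["C"],c["R"][2])
hsv=cv2.cvtColor(c["img"],cv2.COLOR_RGB2HSV)
m=(hsv[...,0]>100)&(hsv[...,0]<130)&(hsv[...,1]>120)&(np.hypot(P[...,0]-.606,P[...,1]+.158)<.07)
cn=max(cv2.findContours(m.astype(np.uint8),0,1)[0],key=len)
q=np.array([ray(c,*p,0.010)[:2] for p in cv2.convexHull(cn)[:,0]],np.float32)
print(cv2.minEnclosingCircle(q),m.sum())
m=(P[...,2]>.03)&(P[...,2]<.045)&(np.hypot(P[...,0]-.606,P[...,1]+.158)<.04)
print(m.sum(),P[m].mean(0),P[m].min(0),P[m].max(0))
E
```

```text
[ 0.60408537 -0.15629708  0.12798663]
[ 0.60436634 -0.07741704  0.30603389] [-0.00404746 -0.27029476 -0.96276911]
((0.6056952476501465, -0.15701833367347717), 0.045317113399505615) 5142
188 [ 0.60555393 -0.1564861   0.03433714] [ 0.59856437 -0.16437407  0.03020209] [ 0.61260416 -0.14928802  0.03590083]
```

View pics/w1.png

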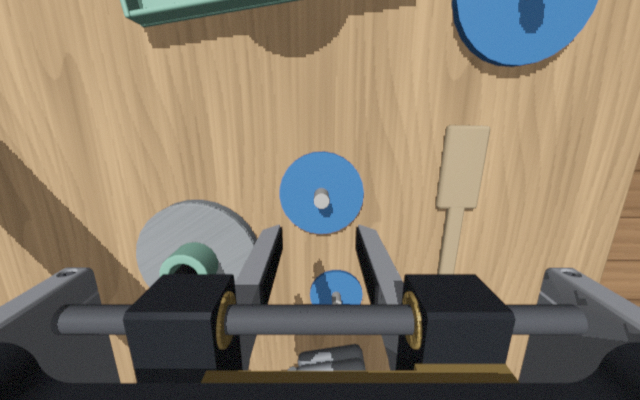

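The wrist view shows the middle disc at (322,193), with its knob at (321,199) between the fingers. It lies at about (0.6055,-0.157), which agrees with the other views.

move_arm(delta_pos=[[-0.04,0.06,1],[0,0,1],[0,0,1],[0,0,1],[0,0,0.5],[0,0,0],[0,0,0]], dr=[[0,0,0],[0,0,0],[0,0,0],[0,0,0],[0,0,0],[0,0,0],[0,0,0]])

```text
time: 6.52
tcp_pos: [0.6085, -0.1583, 0.0192]
orientation: [[-0.003, 1.0, 0.002], [1.0, 0.003, -0.001], [-0.001, 0.002, -1.0]]
ft_force: [0.5, 0.4, 0.4]
width: 0.0497
finger_force: 0.0
```

move_arm(delta_pos=[[0,0,0],[0,0,0],[0,0,0],[0,0,0],[0,0,0],[0,0,0]], dr=[[0,0,0],[0,0,0],[0,0,0],[0,0,0],[0,0,0],[0,0,0]], jaw=255, newtons=25)

```text
time: 7.28
tcp_pos: [0.607, -0.1579, 0.0181]
orientation: [[-0.003, 1.0, -0.001], [1.0, 0.003, 0.0], [0.0, -0.001, -1.0]]
ft_force: [-1.9, 0.1, 3.9]
width: 0.015
finger_force: 25.0
```

move_arm(delta_pos=[[0,0,-0.4],[0,0,-0.8],[0,0,-1],[0,0,-1],[0,0,-1],[0,0,-1],[0,0,-1],[0,0,0]], dr=[[0,0,0],[0,0,0],[0,0,0],[0,0,0],[0,0,0],[0,0,0],[0,0,0],[0,0,0]])

```text
time: 8.28
tcp_pos: [0.6091, -0.1584, 0.1752]
orientation: [[-0.003, 1.0, 0.005], [1.0, 0.003, -0.002], [-0.002, 0.005, -1.0]]
ft_force: [0.8, -0.5, -2.0]
width: 0.0151
finger_force: 25.0
```

move_arm(delta_pos=[[0.6,-0.12,0],[1,-0.19,0],[1,-0.19,0],[1,-0.19,0],[1,-0.19,0],[1,-0.19,0],[1,-0.19,0],[1,-0.19,0],[1,-0.19,0],[0.8,-0.15,0],[0.4,-0.08,0],[0,0,0]], dr=[[0,0,0],[0,0,0],[0,0,0],[0,0,0],[0,0,0],[0,0,0],[0,0,0],[0,0,0],[0,0,0],[0,0,0],[0,0,0],[0,0,0]])

```text
time: 9.78
tcp_pos: [0.5598, 0.0876, 0.1729]
orientation: [[-0.004, 1.0, 0.0], [1.0, 0.004, -0.0], [-0.0, 0.0, -1.0]]
ft_force: [0.3, -0.3, -2.2]
width: 0.0144
finger_force: 25.0
```

```bash
cat > look.py <<'E'
from h import *
s=readout.observe();print("tcp",np.round(s["tcp_pos"],4),"F",np.round(s["ft_force"],1),s["width"])
E
python3 - <<'E'
from look import *
W=cam("wrist");c=cam("side");t=cam("top");save("m2",np.vstack([cv2.resize(W["img"],(440,275)),cv2.resize(c["img"][90:290,150:470],(440,275))]))
for n,k in(("w",W),("s",c),("t",t)):
    P=pts(k)
    hsv=cv2.cvtColor(k["img"],cv2.COLOR_RGB2HSV)
    m=(hsv[...,0]>100)&(hsv[...,0]<130)&(hsv[...,1]>120)&(P[...,2]>.1)&(P[...,2]<.25)
    if m.sum()>20:
        z=np.median(P[m][:,2]);b=cv2.findContours(m.astype(np.uint8),0,1)[0]
        q=np.array([ray(k,*p,s["tcp_pos"][2]-.008)[:2] for p in cv2.convexHull(np.vstack(b))[:,0]],np.float32)
        print(n,"disc",np.round(cv2.minEnclosingCircle(q)[0],4),cv2.minEnclosingCircle(q)[1],z,P[m].min(0),P[m].max(0))
    m=(np.hypot(P[...,0]-.555,P[...,1]-.114)<.075)&(abs(P[...,2]-.104)<.005)
    if m.sum()>10:
        q=P[m][:,:2]; A=np.c_[2*q,np.ones(len(q))];sol=np.linalg.lstsq(A,(q**2).sum(1),rcond=None)[0]
        print(n,"rim",m.sum(),sol[:2],np.sqrt(sol[2]+sol[0]**2+sol[1]**2),P[m].min(0),P[m].max(0))
E
```

```text
tcp [0.5598 0.0876 0.1729] F [ 0.3 -0.3 -2.2] 0.014426253152645674
w disc [0.5596 0.0893] 0.0457356832921505 0.1633609175611654 [0.51377158 0.04251161 0.16014454] [0.60458893 0.13410303 0.22855433]
w rim 1257 [0.5544474  0.11535912] 0.05530287222767742 [0.49721673 0.08842971 0.0990252 ] [0.61178672 0.17229524 0.10589742]
s disc [0.5543 0.0806] 0.04667855054140091 0.1631319133185736 [0.51369188 0.04064642 0.15606864] [0.60265664 0.12996204 0.18026236]
s rim 157 [0.55347313 0.11286154] 0.05580713610661634 [0.49547577 0.05377212 0.09903233] [0.60871189 0.17253238 0.10623627]
t rim 20 [0.53762768 0.13208137] 0.0313244299388867 [0.50455507 0.13631049 0.10065413] [0.5343755  0.16546346 0.10884412]
```

View pics/m2.png

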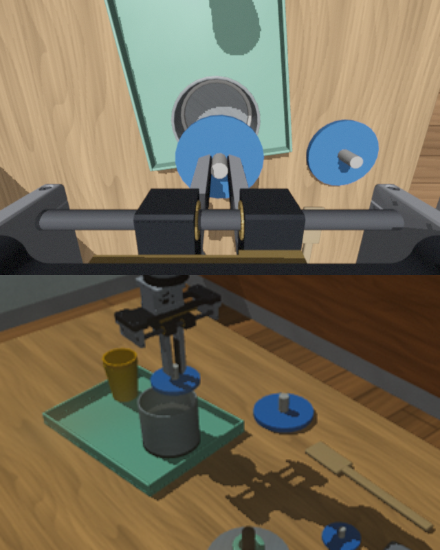

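The disc hangs level over the canister: disc at (220,155) and mouth at (217,118) in the upper half. The wrist view puts it 26 mm short in y and 5 mm over in x. I'll centre it and lower it to just above the ledge.

move_arm(delta_pos=[[0.52,-0.1,0],[0.52,-0.1,0],[0,0,0],[0,0,0.8],[0,0,0.9],[0,0,0.8],[0,0,0.6],[0,0,0.5],[0,0,0],[0,0,0]], dr=[[0,0,0],[0,0,0],[0,0,0],[0,0,0],[0,0,0],[0,0,0],[0,0,0],[0,0,0],[0,0,0],[0,0,0]])

```text
time: 11.18
tcp_pos: [0.5556, 0.113, 0.0835]
orientation: [[-0.003, 1.0, 0.001], [1.0, 0.003, 0.0], [0.0, 0.001, -1.0]]
ft_force: [0.7, 0.1, -1.2]
width: 0.0159
finger_force: 25.0
```

```bash
python3 - <<'E'
from look import *
W=cam("wrist");P=pts(W);hsv=cv2.cvtColor(W["img"],cv2.COLOR_RGB2HSV)
near=np.hypot(P[...,0]-.555,P[...,1]-.114)<.07
m=(hsv[...,0]>100)&(hsv[...,0]<130)&(hsv[...,1]>110)&near
def circ(q):
    A=np.c_[2*q,np.ones(len(q))];s=np.linalg.lstsq(A,(q**2).sum(1),rcond=None)[0];return np.round([s[0],s[1],np.sqrt(s[2]+s[0]**2+s[1]**2)],4)
print("disc z",np.median(P[m][:,2]),P[m].min(0),P[m].max(0))
r=near&(abs(P[...,2]-.104)<.004);print("rim",circ(P[r][:,:2]),P[r].min(0),P[r].max(0))
e=cv2.findContours(m.astype(np.uint8),0,1)[0];h=cv2.convexHull(max(e,key=len))[:,0]
q=np.array([ray(W,*p,np.median(P[m][:,2]))[:2] for p in h]);q=q[q[:,1]>.114];print("disc",circ(q),len(q))
save("w3",cv2.resize(W["img"][60:330,150:490],(680,540)))
E
```

```text
tcp [0.5556 0.113  0.0835] F [ 0.7  0.1 -1.2] 0.015853042316436375
disc z 0.07396811807899523 [0.4924156  0.06018865 0.04913535] [0.61750181 0.15943139 0.21989178]
rim [0.5543 0.1254 0.0469] [0.49704197 0.09683663 0.10000369] [0.61188487 0.17268946 0.10798517]
disc [0.5552 0.1146 0.0452] 25
```

View pics/w3.png

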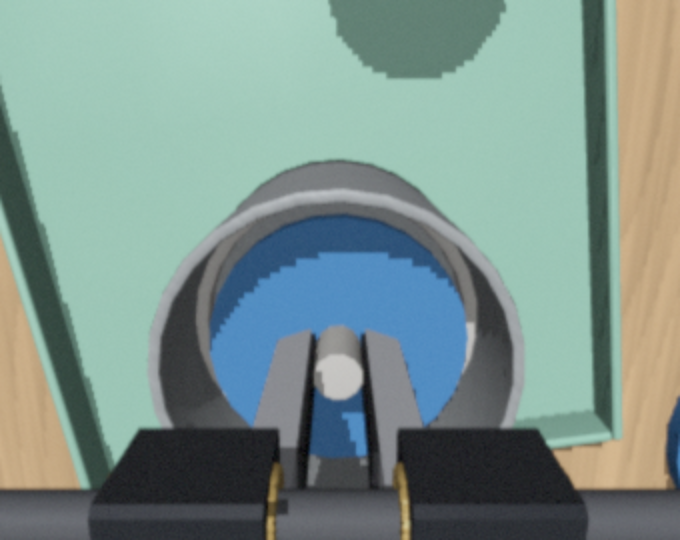

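The disc sits centred inside the canister: disc centre (0.555,0.1146) against mouth (0.5545,0.1147). I'll lower it slowly.

move_arm(delta_pos=[[0,-0.02,0.14],[0,0,0.14],[0,0,0.12],[0,0,0.1],[0,0,0.06],[0,0,0],[0,0,0]], dr=[[0,0,0],[0,0,0],[0,0,0],[0,0,0],[0,0,0],[0,0,0],[0,0,0]])

```text
time: 12.1
tcp_pos: [0.5545, 0.1129, 0.069]
orientation: [[-0.003, 1.0, 0.0], [1.0, 0.003, 0.0], [0.0, 0.0, -1.0]]
ft_force: [0.1, 0.7, -1.5]
width: 0.0151
finger_force: 25.0
```

move_arm(delta_pos=[[0,0,0.04],[0,0,0.04],[0,0,0.02],[0,0,0],[0,0,0]], dr=[[0,0,0],[0,0,0],[0,0,0],[0,0,0],[0,0,0]])

```text
time: 12.72
tcp_pos: [0.5546, 0.1129, 0.067]
orientation: [[-0.003, 1.0, 0.001], [1.0, 0.003, 0.0], [0.0, 0.001, -1.0]]
ft_force: [-0.9, -0.8, 5.3]
width: 0.015
finger_force: 25.0
```

Contact with the floor comes at the expected height, with the wrist force up about 6.5 N. I'll open partway and rise.

move_arm(delta_pos=[[0,0,0],[0,0,0],[0,0,0],[0,0,0],[0,0,-0.6],[0,0,-1],[0,0,-1],[0,0,-1],[0,0,-1],[0,0,-0.6],[0,0,0]], dr=[[0,0,0],[0,0,0],[0,0,0],[0,0,0],[0,0,0],[0,0,0],[0,0,0],[0,0,0],[0,0,0],[0,0,0],[0,0,0]], jaw=150)

```text
time: 14.1
tcp_pos: [0.5552, 0.113, 0.198]
orientation: [[-0.003, 1.0, 0.003], [1.0, 0.003, 0.0], [0.0, 0.003, -1.0]]
ft_force: [-0.5, 0.5, -0.9]
width: 0.0387
finger_force: 0.0
```

```bash
python3 - <<'E'
from look import *
def circ(q):
    A=np.c_[2*q,np.ones(len(q))];s=np.linalg.lstsq(A,(q**2).sum(1),rcond=None)[0];return np.round([s[0],s[1],np.sqrt(s[2]+s[0]**2+s[1]**2)],4)
for n in("wrist","top","side"):
    W=cam(n);P=pts(W);hsv=cv2.cvtColor(W["img"],cv2.COLOR_RGB2HSV)
    near=np.hypot(P[...,0]-.555,P[...,1]-.114)<.07
    m=(hsv[...,0]>95)&(hsv[...,0]<130)&(hsv[...,1]>110)&(np.hypot(P[...,0]-.555,P[...,1]-.114)<.045)&(P[...,2]<.1)
    if m.sum()>20:
        p=P[m];a=np.linalg.lstsq(np.c_[p[:,:2]-[.555,.114],np.ones(len(p))],p[:,2],rcond=None)[0];print(n,"disc plane",a,m.sum())
    r=near&(abs(P[...,2]-.104)<.004)
    if r.sum()>20:print(n,"rim",circ(P[r][:,:2]),r.sum(),P[r].min(0),P[r].max(0))
E
```

```text
tcp [0.5552 0.113  0.198 ] F [-0.5  0.5 -0.9] 0.03869259897683394
wrist disc plane [-0.00017166  0.00107959  0.05747504] 4348
wrist rim [0.5544 0.1154 0.0555] 1315 [0.49698037 0.05757645 0.10000361] [0.61169018 0.17287567 0.10547063]
top disc plane [-0.03046172 -0.116634    0.05537042] 109
top rim [0.5559 0.1129 0.055 ] 52 [0.50608359 0.05719549 0.10064512] [0.60078187 0.08667176 0.10791362]
side disc plane [-0.00838599 -0.05500577  0.05826422] 39
side rim [0.5536 0.1128 0.0559] 197 [0.49534666 0.0548643  0.10006782] [0.61066884 0.17375474 0.10577159]
```

The disc is level, with its top at about 58 mm, so it is seated. Next the lids.

move_arm(delta_pos=[[-0.99,-0.25,0],[-0.99,-0.25,0],[-0.99,-0.25,0],[-0.99,-0.25,0],[-0.99,-0.25,0],[-0.99,-0.25,0],[-0.99,-0.25,0],[-0.99,-0.25,0],[-0.99,-0.25,0],[-0.99,-0.25,0],[-0.99,-0.25,0],[-0.99,-0.25,0]], dr=[[0,0,0],[0,0,0],[0,0,0],[0,0,0],[0,0,0],[0,0,0],[0,0,0],[0,0,0],[0,0,0],[0,0,0],[0,0,0],[0,0,0]])

```text
time: 15.75
tcp_pos: [0.4794, -0.1847, 0.1952]
orientation: [[-0.003, 1.0, -0.002], [1.0, 0.003, 0.001], [0.001, -0.002, -1.0]]
ft_force: [0.9, -0.8, -0.2]
width: 0.0386
finger_force: 0.0
```

move_arm(delta_pos=[[-0.99,-0.25,0],[-0.99,-0.25,0],[0,0,0.6],[0,0,0.4],[0,0,0],[0,0,0]], dr=[[0,0,0],[0,0,0],[0,0,0],[0,0,0],[0,0,0],[0,0,0]])

```text
time: 16.5
tcp_pos: [0.4681, -0.2331, 0.1714]
orientation: [[-0.004, 1.0, -0.0], [1.0, 0.004, 0.0], [0.0, -0.0, -1.0]]
ft_force: [0.3, 0.3, 0.1]
width: 0.0387
finger_force: 0.0
```

```bash
python3 - <<'E'
from look import *
W=cam("wrist");P=pts(W);hsv=cv2.cvtColor(W["img"],cv2.COLOR_RGB2HSV)
near=np.hypot(P[...,0]-.467,P[...,1]+.2335)<.075
def circ(q):
    A=np.c_[2*q,np.ones(len(q))];s=np.linalg.lstsq(A,(q**2).sum(1),rcond=None)[0];return np.round([s[0],s[1],np.sqrt(s[2]+s[0]**2+s[1]**2)],4)
for n,a,b in(("stem",.082,.09),("collar",.052,.058),("plate",.018,.027)):
    r=near&(P[...,2]>a)&(P[...,2]<b)
    if r.sum()<9: print(n,r.sum());continue
    c,rad=cv2.minEnclosingCircle(P[r][:,:2].astype(np.float32));print(n,r.sum(),"minc",np.round(c,4),rad,"mean",P[r].mean(0),"fit",circ(P[r][:,:2]))
E
```

```text
tcp [ 0.4681 -0.2331  0.1714] F [0.3 0.3 0.1] 0.03872513181359172
stem 274 minc [ 0.4666 -0.2316] 0.009681466966867447 mean [ 0.46678584 -0.23169898  0.08339096] fit [ 0.4668 -0.2317  0.0066]
collar 917 minc [ 0.4663 -0.2317] 0.024898352101445198 mean [ 0.46659997 -0.23006434  0.05345365] fit [ 0.4666 -0.2321  0.0203]
plate 8160 minc [ 0.4666 -0.2318] 0.06789907068014145 mean [ 0.46669032 -0.22686394  0.02145339] fit [ 0.4666 -0.2318  0.0514]
```

move_arm(delta_pos=[[0.03,-0.05,1],[0,0,1],[0,0,1],[0,0,0.8],[0,0,0.5],[0,0,0.2],[0,0,0],[0,0,0]], dr=[[0,0,0],[0,0,0],[0,0,0],[0,0,0],[0,0,0],[0,0,0],[0,0,0],[0,0,0]])

```text
time: 17.55
tcp_pos: [0.4672, -0.2334, 0.0597]
orientation: [[-0.003, 1.0, 0.001], [1.0, 0.003, -0.001], [-0.001, 0.001, -1.0]]
ft_force: [0.4, -0.2, 0.2]
width: 0.0388
finger_force: 0.0
```

move_arm(delta_pos=[[0,0,0],[0,0,0],[0,0,0],[0,0,0],[0,0,0]], dr=[[0,0,0],[0,0,0],[0,0,0],[0,0,0],[0,0,0]], jaw=255, newtons=35)

```text
time: 18.18
tcp_pos: [0.4672, -0.2332, 0.0592]
orientation: [[-0.003, 1.0, 0.001], [1.0, 0.003, -0.0], [-0.0, 0.001, -1.0]]
ft_force: [2.2, 0.2, 1.2]
width: 0.0195
finger_force: 35.0
```

move_arm(delta_pos=[[0,0,-0.3],[0,0,-0.6],[0,0,-0.9],[0,0,-1],[0,0,-1],[0,0,-0.9],[0,0,-0.6],[0,0,-0.3],[0,0,0],[0,0,0]], dr=[[0,0,0],[0,0,0],[0,0,0],[0,0,0],[0,0,0],[0,0,0],[0,0,0],[0,0,0],[0,0,0],[0,0,0]])

```text
time: 19.42
tcp_pos: [0.4661, -0.2327, 0.198]
orientation: [[-0.003, 1.0, -0.002], [1.0, 0.003, 0.001], [0.001, -0.002, -1.0]]
ft_force: [-0.2, 0.4, -4.5]
width: 0.0191
finger_force: 35.0
```

move_arm(delta_pos=[[0.3,0.08,0],[0.6,0.15,0],[0.9,0.23,0],[1,0.25,0],[1,0.25,0],[1,0.25,0],[1,0.25,0],[1,0.25,0],[1,0.25,0],[1,0.25,0],[1,0.25,0],[1,0.25,0]], dr=[[0,0,0],[0,0,0],[0,0,0],[0,0,0],[0,0,0],[0,0,0],[0,0,0],[0,0,0],[0,0,0],[0,0,0],[0,0,0],[0,0,0]])

```text
time: 20.92
tcp_pos: [0.5333, 0.0392, 0.1988]
orientation: [[-0.003, 1.0, -0.001], [1.0, 0.003, 0.001], [0.001, -0.001, -1.0]]
ft_force: [0.6, 0.9, -4.2]
width: 0.0192
finger_force: 35.0
```

move_arm(delta_pos=[[1,0.25,0],[0.9,0.25,0],[0.7,0.2,0],[0.4,0.12,0],[0,0,0],[0,0,0],[0,0,0]], dr=[[0,0,0],[0,0,0],[0,0,0],[0,0,0],[0,0,0],[0,0,0],[0,0,0]])

```text
time: 21.8
tcp_pos: [0.5538, 0.1114, 0.199]
orientation: [[-0.002, 1.0, -0.0], [1.0, 0.002, -0.0], [-0.0, -0.0, -1.0]]
ft_force: [-0.1, 0.7, -3.8]
width: 0.0191
finger_force: 35.0
```

```bash
python3 - <<'E'
from look import *
def circ(q):
    A=np.c_[2*q,np.ones(len(q))];s=np.linalg.lstsq(A,(q**2).sum(1),rcond=None)[0];return np.round([s[0],s[1],np.sqrt(s[2]+s[0]**2+s[1]**2)],4)
for nm in("wrist","side"):
    W=cam(nm);P=pts(W);t=s["tcp_pos"];u=t[2]-.0592;print(nm)
    near=np.hypot(P[...,0]-t[0],P[...,1]-t[1])<.078
    for n,a,b in(("stem",.082,.09),("collar",.051,.058),("plate",.018,.027)):
        r=near&(P[...,2]>a+u)&(P[...,2]<b+u)
        if r.sum()<9: print(n,r.sum());continue
        c,rad=cv2.minEnclosingCircle(P[r][:,:2].astype(np.float32));print(n,r.sum(),"minc",np.round(c,4),round(rad,4))
        if n=="plate":
            p=P[r];print("slope",np.linalg.lstsq(np.c_[p[:,:2]-t[:2],np.ones(len(p))],p[:,2]-u,rcond=None)[0])
    if nm=="side": save("s4",cv2.resize(W["img"][60:260,150:410],None,fx=3,fy=3))
E
```

```text
tcp [0.5538 0.1114 0.199 ] F [-0.1  0.7 -3.8] 0.019132153773729847
wrist
stem 1031 minc [0.5532 0.121 ] 0.0217
collar 1189 minc [0.5533 0.1126] 0.025
plate 14742 minc [0.5533 0.1128] 0.068
slope [-0.00043067  0.00039786  0.02146141]
side
stem 53 minc [0.5522 0.1066] 0.0232
collar 91 minc [0.5513 0.109 ] 0.0246
plate 905 minc [0.5536 0.1095] 0.07
slope [-0.00120759 -0.00024767  0.02128608]
```

View pics/s4.png

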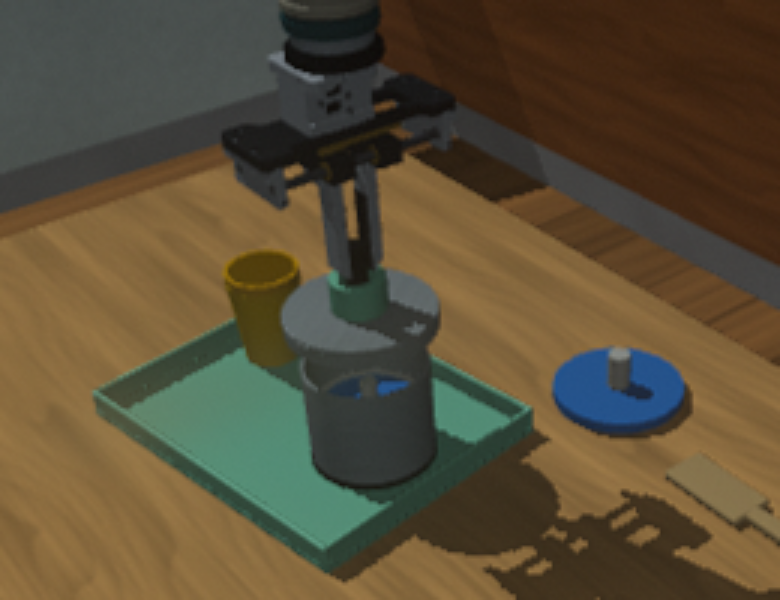

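The lids hang level over the canister, collar at (357,290) and mouth at (370,375). They are offset from the mouth by about 1 mm in x and 2.5 mm in y in the wrist camera. I'll correct that and lower.

move_arm(delta_pos=[[0.1,0.04,0.4],[0,0,0.4],[0,0,0.3],[0,0,0.15],[0,0,0.15],[0,0,0.12],[0,0,0.1],[0,0,0.08],[0,0,0],[0,0,0]], dr=[[0,0,0],[0,0,0],[0,0,0],[0,0,0],[0,0,0],[0,0,0],[0,0,0],[0,0,0],[0,0,0],[0,0,0]])

```text
time: 23.15
tcp_pos: [0.555, 0.1147, 0.1566]
orientation: [[-0.003, 1.0, 0.0], [1.0, 0.003, 0.0], [0.0, 0.0, -1.0]]
ft_force: [0.3, 0.2, -3.7]
width: 0.0193
finger_force: 35.0
```

move_arm(delta_pos=[[0,0,0.08],[0,0,0.06],[0,0,0.05],[0,0,0.03],[0,0,0.03],[0,0,0],[0,0,0]], dr=[[0,0,0],[0,0,0],[0,0,0],[0,0,0],[0,0,0],[0,0,0],[0,0,0]])

```text
time: 24.02
tcp_pos: [0.5549, 0.1147, 0.1502]
orientation: [[-0.003, 1.0, 0.0], [1.0, 0.003, 0.0], [0.0, 0.0, -1.0]]
ft_force: [0.1, -0.0, -4.6]
width: 0.0196
finger_force: 35.0
```

move_arm(delta_pos=[[0,0,0.03],[0,0,0.03],[0,0,0],[0,0,0]], dr=[[0,0,0],[0,0,0],[0,0,0],[0,0,0]])

```text
time: 24.52
tcp_pos: [0.555, 0.1147, 0.1502]
orientation: [[-0.003, 1.0, 0.001], [1.0, 0.003, 0.0], [0.0, 0.001, -1.0]]
ft_force: [-2.8, -0.2, 5.3]
width: 0.0196
finger_force: 35.0
```

Contact at the seated height. I'll release, rise and check.

move_arm(delta_pos=[[0,0,0],[0,0,0],[0,0,0],[0,0,0],[0,0,-0.5],[0,0,-1],[0,0,-1],[0,0,-0.5],[0,0,0],[0,0,0]], dr=[[0,0,0],[0,0,0],[0,0,0],[0,0,0],[0,0,0],[0,0,0],[0,0,0],[0,0,0],[0,0,0],[0,0,0]], jaw=150)

```text
time: 25.78
tcp_pos: [0.5543, 0.1146, 0.2229]
orientation: [[-0.003, 1.0, -0.002], [1.0, 0.003, -0.0], [-0.0, -0.002, -1.0]]
ft_force: [0.1, 0.3, -0.2]
width: 0.0387
finger_force: 0.0
```

move_arm(delta_pos=[[0,0,0],[0,0,0],[0,0,0]], dr=[[0,0,0],[0,0,0],[0,0,0]], jaw=50)

```text
time: 26.15
tcp_pos: [0.5548, 0.1147, 0.2234]
orientation: [[-0.003, 1.0, -0.001], [1.0, 0.003, 0.0], [0.0, -0.001, -1.0]]
ft_force: [-0.3, -0.4, -0.7]
width: 0.0655
finger_force: 0.0
```

```bash
python3 - <<'E'
from look import *
u=.091;t=np.array([.5545,.1147])
for nm in("wrist","side","top"):
    W=cam(nm);P=pts(W);print(nm)
    near=np.hypot(P[...,0]-t[0],P[...,1]-t[1])<.078
    for n,a,b in(("stem",.080,.09),("collar",.050,.058),("plate",.018,.027)):
        r=near&(P[...,2]>a+u)&(P[...,2]<b+u)
        if r.sum()<9: print(n,r.sum());continue
        c,rad=cv2.minEnclosingCircle(P[r][:,:2].astype(np.float32));print(n,r.sum(),"minc",np.round(c,4),round(rad,4),"medz",np.median(P[r][:,2]))
        if n=="plate":
            p=P[r];print("slope",np.linalg.lstsq(np.c_[p[:,:2]-t[:2],np.ones(len(p))],p[:,2],rcond=None)[0])
    if nm=="wrist": save("w5",W["img"])
E
```

```text
tcp [0.5548 0.1147 0.2234] F [-0.3 -0.4 -0.7] 0.06553133958199416
wrist
stem 402 minc [0.5544 0.116 ] 0.0098 medz 0.1743397895908777
collar 1232 minc [0.5544 0.1158] 0.0251 medz 0.14430895123876067
plate 10214 minc [0.5546 0.1158] 0.0679 medz 0.11247237084589984
slope [0.00021678 0.00030715 0.11247378]
side
stem 30 minc [0.5533 0.1137] 0.0104 medz 0.17418204334221937
collar 116 minc [0.5541 0.1126] 0.0262 medz 0.14393568717725425
plate 906 minc [0.5534 0.1134] 0.0707 medz 0.11223526700012844
slope [0.00144558 0.00035599 0.11230583]
top
stem 0
collar 0
plate 409 minc [0.5556 0.0888] 0.0609 medz 0.113931642605646
slope [-0.00465372 -0.00493186  0.11367406]
```

View pics/w5.png

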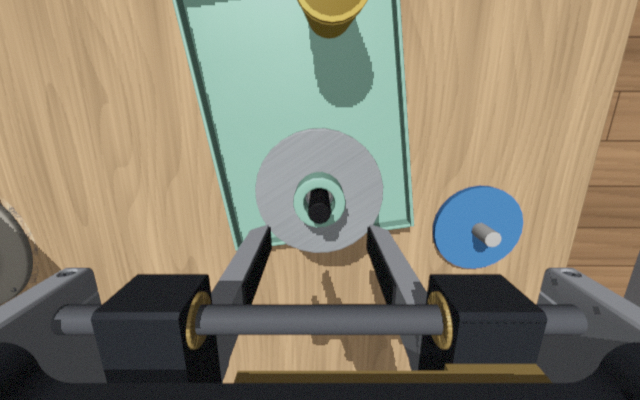

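Both lids are seated level and concentric: plate at (320,190), collar at (319,200), stem centred in it. The heights match the bench readings plus 91 mm. I'll descend onto the collar.

move_arm(delta_pos=[[0,-0.01,0.8],[0,0,0.9],[0,0,0.9],[0,0,0.8],[0,0,0.5],[0,0,0.25],[0,0,0],[0,0,0]], dr=[[0,0,0],[0,0,0],[0,0,0],[0,0,0],[0,0,0],[0,0,0],[0,0,0],[0,0,0]])

```text
time: 27.3
tcp_pos: [0.5553, 0.1147, 0.1207]
orientation: [[-0.003, 1.0, 0.001], [1.0, 0.003, 0.0], [0.0, 0.001, -1.0]]
ft_force: [0.2, 0.1, -0.1]
width: 0.0755
finger_force: 0.0
```

move_arm(delta_pos=[[0,0,0],[0,0,0],[0,0,0],[0,0,0],[0,0,0]], dr=[[0,0,0],[0,0,0],[0,0,0],[0,0,0],[0,0,0]], jaw=255, newtons=25)

```text
time: 27.92
tcp_pos: [0.5549, 0.1147, 0.1202]
orientation: [[-0.003, 1.0, 0.001], [1.0, 0.003, 0.0], [0.0, 0.001, -1.0]]
ft_force: [0.0, 0.3, 0.8]
width: 0.0505
finger_force: 25.0
```

move_arm(delta_pos=[[0,0,-0.1],[0,0,-0.2],[0,0,-0.3],[0,0,-0.5],[0,0,-0.5],[0,0,-0.5],[0,0,-0.5],[0,0,-0.5],[0,0,-0.4],[0,0,-0.2],[0,0,-0.1],[0,0,0]], dr=[[0,0,0],[0,0,0],[0,0,0],[0,0,0],[0,0,0],[0,0,0],[0,0,0],[0,0,0],[0,0,0],[0,0,0],[0,0,0],[0,0,0]])

```text
time: 29.42
tcp_pos: [0.5546, 0.1147, 0.2148]
orientation: [[-0.003, 1.0, -0.0], [1.0, 0.003, 0.0], [0.0, -0.0, -1.0]]
ft_force: [-0.1, 0.8, -1.8]
width: 0.0503
finger_force: 25.0
```

move_arm(delta_pos=[[0,0,0],[0,0,0],[0,0,0]], dr=[[0,0,0],[0,0,0],[0,0,0]])

```text
time: 29.8
tcp_pos: [0.5546, 0.1147, 0.2148]
orientation: [[-0.003, 1.0, -0.0], [1.0, 0.003, 0.0], [0.0, -0.0, -1.0]]
ft_force: [-0.4, 0.0, -1.9]
width: 0.0501
finger_force: 25.0
```

```bash
python3 - <<'E'
from look import *
W=cam("side");P=pts(W);t=s["tcp_pos"]
near=np.hypot(P[...,0]-.5545,P[...,1]-.1147)<.078
g=W["img"].max(2)<60
r=near&g&(P[...,2]>.12)&(P[...,2]<.2);print("stem",r.sum(),P[r].mean(0) if r.sum() else 0,P[r].max(0) if r.sum() else 0)
r=near&(P[...,2]>t[2]-.01)&(P[...,2]<t[2]);p=P[r];print("plate",np.linalg.lstsq(np.c_[p[:,:2]-t[:2],np.ones(len(p))],p[:,2],rcond=None)[0])
r=near&(P[...,2]>.106)&(P[...,2]<.114);p=P[r];print("flange",len(p),p.mean(0),p.min(0),p.max(0))
save("s6",cv2.resize(W["img"][60:260,150:410],None,fx=3,fy=3))
E
```

```text
tcp [0.5546 0.1147 0.2148] F [-0.4  0.  -1.9] 0.05014520250529165
stem 238 [0.53297996 0.07931395 0.17634409] [0.59909282 0.12433059 0.19993392]
plate [-1.08037352e-05 -6.18435835e-04  2.07090201e-01]
flange 763 [0.55097773 0.1092819  0.10842329] [0.49642037 0.05458758 0.10604118] [0.61146215 0.1722267  0.11391488]
```

View pics/s6.png

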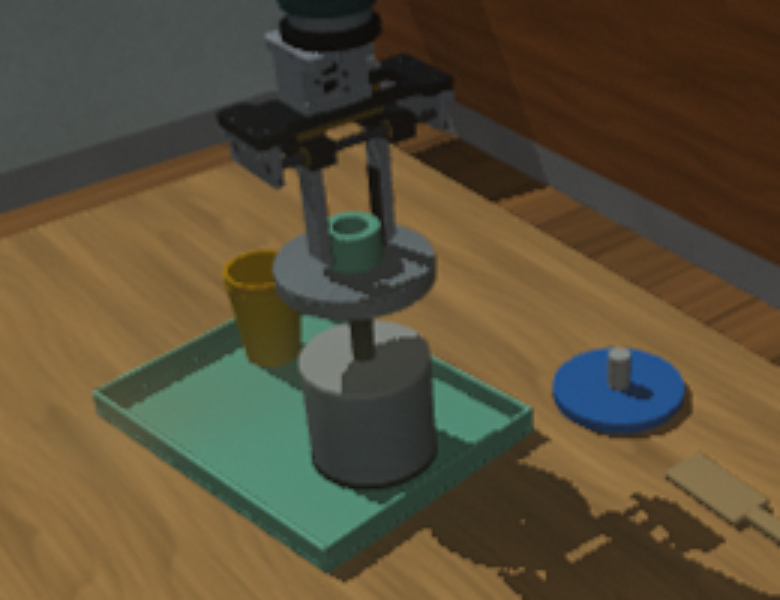

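The outer lid is held level (plate at (355,270)), raised 94.6 mm, about 14 mm above the stem top. The measured load is about 1.8 N, the outer lid's own weight. The inner lid is still seated, with its stem at (362,340). I'm handing it in.

```bash
python3 -c "
from plant import bot; print(bot.finish_job())"
```

```text
the job is handed in; nothing more can be done
None
```

The job is handed in at about 30 s of the 67 s allowed: the middle-sized disc is in its seat, the inner lid is seated, and the arm is holding the outer lid level about 14 mm above the stem top; no judging result came back.

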